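Fill the jar carrier and hold it up

TASK

The blue carrier holds one white jar with a red cap; set the matching jar from the worktop upright into the carrier's empty pocket, without tipping or dropping it, and let go of it. Then take the carrier by its handle and lift it straight up until it hangs about 10 cm clear of the worktop, level and with both jars still standing in their pockets. Finish while still holding it up there, steady; leave everything else where it stands.

Things in the scene. Friction and masses are not known exactly. Their poses are not given: they have to be found in the camera images.
- carrier: blue plastic jar carrier, 70 x 206 mm and 130 mm high, about 0.32 kg empty, standing loose on the worktop. Origin: centre of its underside; z up, y along its length and along its handle, x across. Two square pockets, 54 mm wide inside, centred on its length axis at y = +70 mm and y = -70 mm; pocket floors 6 mm and pocket rims 22 mm above its underside. Over the centre, on two steel posts (at y = +-22 mm), a black flat-sided grip bar.
- grip (a point): centre of the carrier's black grip bar, 115 mm above the carrier's underside. The bar is 16 mm thick (carrier's x), 64 mm long (carrier's y) and 24 mm high, with open space under it; pinch it across its thickness. Axes as the carrier's.
- pocket_empty (a point): centre of the floor of the empty pocket, at y = -70 mm of the carrier, 6 mm above its underside. Axes as the carrier's.
- pocket_full (a point): centre of the floor of the pocket where the first jar stands, at y = +70 mm of the carrier, 6 mm above its underside. Axes as the carrier's.
- jar_out: the jar to load: round white plastic jar with red screw cap (fixed shut), 44 mm diameter, 94 mm high, about 0.14 kg, standing upright on the worktop to the left or the right of the carrier. Origin: centre of its underside, z up along its axis.
- jar_in: the matching jar, same shape and size, which already stands in the carrier's pocket at y = +70 mm. Origin: centre of its underside, z up along its axis.
- beaker: small clear beaker, 59 mm diameter, 64 mm high, bystander, on the other side of the carrier than the loose jar. Origin: centre of its underside.
- tape: roll of tan tape lying flat, 98 mm diameter, 25 mm high, bystander at the left. Origin: centre of its underside.
- vial: amber vial with red band and blue cap, 26 mm diameter, 100 mm high, standing, bystander at the far left. Origin: centre of its underside.
- timer: white laboratory timer, 71 x 77 x 50 mm, bystander behind the carrier. Origin: centre of its underside. At its left stand fixed paper trays 195 mm high (x from 0.52, y 0.08 to 0.33).
- bottle: amber laboratory bottle with green cap, 92 mm diameter, 202 mm high, bystander behind the carrier. Origin: centre of its underside. At its right stand fixed cartons 330 mm high (x from 0.52, y -0.40 to -0.14).
- petri: clear open dish, 60 mm diameter, 12 mm high, bystander at the left. Origin: centre of its underside.
- driver: screwdriver with green handle, 169 mm long, 22 mm thick, lying, bystander at the right. Origin: centre of its underside. Beyond it stands a fixed instrument stack over 400 mm high (x from 0.33, y below -0.56), with leaning panels up to y = -0.42 behind x = 0.42.
There are look-alikes about, which are no part of the job. Leave any yellow look-alike of the jar_out alone.

How it is judged:
By the outcome, as a careful person would: the job done as asked, in the order asked, and still so for the second after the job is handed in, while the arm keeps its last pose, push and grip.
It also fails if it takes over 50 s, if anything falls off the work surface, if the arm or the gripper's body presses on something with over 40 N, if the wrist force passes 120 N, or if a joint passes its speed limit or range.

ROBOT

A 6-joint arm with a two-finger parallel gripper is mounted at the origin on a cart in front of the work surface, level with it; the furniture and walls round the work are solid. World frame = base frame: x ahead of the robot, y to its left, z up, the work surface at z = 0. Lengths are in mm, angles in rad, forces in N, time in s.
With the tool pointing down it reaches from about 350 to 975 mm from the base axis. Payload 7.1 kg.
Tool frame: the origin (TCP) lies midway between the tips of the shut fingers; the grasp point (between the pads) lies pinch_z behind it (pinch_z is the distance from the TCP to the grasp point, in mm); z points along the fingers, y is the line along which they close (so a half turn about z gives the same grasp; the last joint's range is limited). The gripper opens to 88 mm and grips with 3 to 60 N. Pads are 20 mm wide; open, the fingers measure 115 mm over their backs; the gripper's body (75 mm by 178 mm) begins 61 mm behind the grasp point.
Start: joints at [1.217, 0.423, 1.63, -0, 1.089, -0.019], TCP at [205.331, 590.292, 222.675] pointing down, gripper open.
Joint ranges: [-3, 3], [-0.9, 2.11], [0.09, 2.58], [-1.31, 4.45], [0.11, 2.69], [-2.54, 2.54]. Speed limits (rad/s): [2.39, 2.39, 3.01, 3.14, 3.14, 3.14].

INTERFACE

Orientations are given as a rotation vector (axis times angle).
In Python, from workcell import get_obs, get_image, close_job, pinch_z gives the robot as it stands.
- The arm moves only by the tool jog_arm, never from a script. Its argument "commands" is a list of rows, each a list of 3 entries, a list of its own where there are three numbers: the gripper command: -1 is shut, 1 is fully open, values between are in proportion, then the shift along the tool's x, y, z as a fraction of full scale, then the turn, a rotation vector about the tool's x, y, z as a fraction of full scale. In form: [[gripper, [tx, ty, tz], [rx, ry, rz]], ...]. A call has 1 to 10 rows; each row shifts and turns the commanded pose from where the row before left it, along the tool's axes as they then stand; what a row does not reach is not made up. Full scale, the value 1, is 0.1 m for a shift and 45 degrees for a turn. A row lasts 1/10 s, in which the tool goes at most 50 mm and 8.59 degrees, less where a joint would pass 70% of its speed; a pose out of reach is approached as far as the arm can. A call with a number of a shift or a turn outside -1 to 1 is refused whole. A call with a gripper value outside its range is refused whole. The fingers move at their own pace and stop on an object; the grip force is fixed at half the most. Time passes only in rows, so rows that do not move let the fingers close. It gives the time, the measured TCP pose, the force, the opening and the grip force at its end, in the units of the state.
- get_obs(): the state, without advancing time (a new reading comes with each control period).
- get_image(name): name is "scene" or "top"; returns a dict with "image" (400x640x3 uint8, blue, green, red), "z_map" (400x640 float32, mm along the optical axis (not along the pixel's ray), 0 where there is no reading), "intrinsics" (3x3 intrinsics, pixels), "eye" and "orientation" of the camera in the world. Camera axes: x right, y down, z forward; pixel columns grow to the right and rows downward; lengths in mm; the calibration is good to about 2 mm. A picture is of the moment at which its call begins.
- close_job(): hands the job in; it is judged then, once.
The state is a dict: "t": time; "qpos": joint angles; "qvel": joint speeds; "joint_torque": joint torques, N m; "ee_pos": TCP position; "orientation": TCP orientation; "ft_force": force on the tool from outside, world axes, zero at the start; "moment": the same for the moment, N m; "width": finger opening in mm; "grasp_force": force on a finger pad.
Only numpy, scipy, OpenCV 4.12 (cv2) and the standard library are available. Lean on these libraries where they do the work, as an engineer would, in place of code of your own. Each camera call takes 0.05 s, during which the arm holds its last target. There are 200 camera calls.

## Working session

There is one attempt and no reset: what is moved stays moved. The work goes in short steps, Python scripts to look and compute and a tool call to move; the robot and the scene stay as the last step left them, time stands still between calls to the robot, and variables do not carry over. Pictures are saved under pics/ and viewed, at most 10 in all, crops included, and the job is handed in when it is done.

Besides the shell and the picture viewer there is one more tool, called by a JSON object that holds its "name" and its "arguments", one argument or row to a line. jog_arm: Moves the arm, as the interface text tells. Its arguments: {"type":"object","properties":{"commands":{"type":"array","items":{"type":"array"}}},"required":["commands"]}

```bash
mkdir -p pics; cat > h.py <<'E'
import numpy as np, cv2
from scipy.spatial.transform import Rotation as R
from workcell import get_obs, get_image, close_job, pinch_z
def cloud(d):
    z=d["z_map"]; K=np.array(d["intrinsics"]); v,u=np.mgrid[:z.shape[0],:z.shape[1]]
    p=np.stack([(u-K[0,2])/K[0,0]*z,(v-K[1,2])/K[1,1]*z,z],-1)
    o=np.array(d["orientation"],float); Rm=o if o.shape==(3,3) else R.from_rotvec(o).as_matrix()
    w=p@Rm.T+np.array(d["eye"]); w[z==0]=np.nan; return w
E
python3 - <<'E'
from h import *
print(pinch_z if not callable(pinch_z) else pinch_z()); print(get_obs())
for n in("scene","top"):
    d=get_image(n); cv2.imwrite(f"pics/{n}0.png",d["image"]); print(n,d["eye"],d["orientation"],d["intrinsics"])
    np.savez(f"{n}0.npz",w=cloud(d),im=d["image"])
E
```

```text
18.700000000000003
{'t': 0.0, 'qpos': array([ 1.21701125e+00,  4.23822336e-01,  1.63067696e+00, -2.28498777e-05,
        1.08859526e+00, -1.89926958e-02]), 'qvel': array([ 4.18412177e-04,  4.41854748e-04,  1.00751972e-03, -8.08072514e-05,
       -3.62656104e-04, -3.59553778e-04]), 'joint_torque': array([-1.10322026e-04, -5.44621825e+01, -2.73658723e+01,  6.45474158e-02,
        2.28841428e-02, -1.20419559e-04]), 'ee_pos': array([205.14536058, 589.79216565, 221.91837344]), 'orientation': array([-5.23378401e-01, -3.09742641e+00,  2.32401007e-03]), 'ft_force': array([ 0.59135448, -0.82572762,  0.93595118]), 'moment': array([-3.24476019e-03, -5.37919136e-02,  4.90875665e-05]), 'grasp_force': 0.0, 'width': 87.76543680567687}
scene [-240.59930532 -562.33663757 1187.05473089] [-2.20163239  1.17856035 -0.40990088] [[488.16594787   0.         317.5248961 ]
 [  0.         488.16594787 199.22584672]
 [  0.           0.           1.        ]]
top [ 313.09622347  -43.8539455  1467.26241074] [-2.17009657  2.10944017 -0.16061637] [[496.12721421   0.         318.37329445]
 [  0.         496.12721421 197.63657333]
 [  0.           0.           1.        ]]
```

View pics/scene0.png

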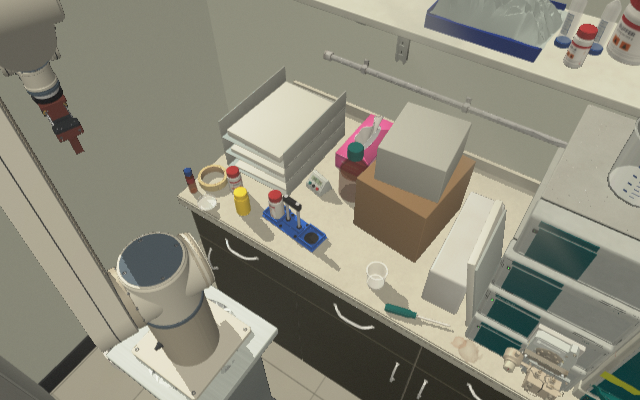

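View pics/top0.png

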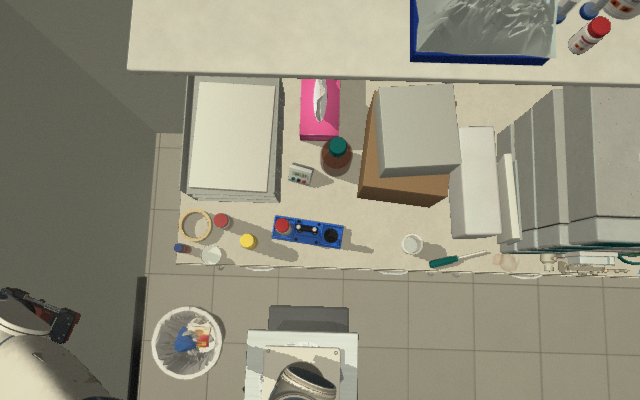

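The top view shows the carrier at (308,232) with a jar in its left pocket at (283,227). Candidates for jar_out are the red-capped white jar at (222,221) and the yellow one at (248,241). A further red-capped jar stands on the back shelf at (590,35), which is off the worktop. The (222,221) jar fits, since it is white with a red cap and stands left of the carrier on the worktop. I'll confirm it in a crop.

```bash
cat >> h.py <<'E'
def measure(n):
    d=get_image(n); return cloud(d),d["image"]
def carrier(w,im):
    hsv=cv2.cvtColor(im,cv2.COLOR_BGR2HSV); m=(hsv[...,0]>105)&(hsv[...,0]<125)&(hsv[...,1]>150)
    m&=(w[...,0]>250)&(w[...,0]<700)&(abs(w[...,1])<300)
    return m
E
python3 - <<'E'
from h import *
for n in("top","scene"):
    f=np.load(n+"0.npz"); w,im=f["w"],f["im"]; hsv=cv2.cvtColor(im,cv2.COLOR_BGR2HSV)
    m=carrier(w,im)&(w[...,2]>12)&(w[...,2]<32); p=w[m]
    r=cv2.minAreaRect(p[:,:2].astype(np.float32)); print(n,"carrier",r,np.median(p[:,2]),m.sum())
    blk=(hsv[...,2]<70)&(w[...,2]>105)&(w[...,2]<140)&(np.hypot(w[...,0]-r[0][0],w[...,1]-r[0][1])<60); q=w[blk]
    print("bar",blk.sum(),cv2.minAreaRect(q[:,:2].astype(np.float32)) if blk.sum()>5 else 0, np.median(q,0))
    red=((hsv[...,0]<8)|(hsv[...,0]>172))&(hsv[...,1]>130)&(w[...,2]>60)&(w[...,2]<130)&(w[...,0]>250)&(w[...,0]<600)
    k,l,s,c=cv2.connectedComponentsWithStats(red.astype(np.uint8))
    for i in range(1,k):
        if s[i,4]>25:
            q=w[l==i]; top=q[q[:,2]>np.nanpercentile(q[:,2],60)-4]; print("red",c[i],s[i,4],cv2.minEnclosingCircle(top[:,:2].astype(np.float32)),np.median(top,0))
    yel=(hsv[...,0]>20)&(hsv[...,0]<32)&(hsv[...,1]>170)&(w[...,2]>80)&(w[...,2]<130); print("yel",np.median(w[yel],0))
    dv=w[(w[...,2]>5)&(w[...,2]<130)&(w[...,0]>250)&(w[...,0]<520)&(w[...,1]>120)&(w[...,1]<480)]
im=cv2.imread("pics/scene0.png")[150:260,170:340]; cv2.imwrite("pics/crop0.png",cv2.resize(im,None,fx=4.5,fy=4.5,interpolation=cv2.INTER_CUBIC))
E
```

```text
top carrier ((436.03497314453125, -5.3189544677734375), (199.94700622558594, 63.95578384399414), 82.62989807128906) 20.558592326088046 323
bar 93 ((436.1319885253906, -4.994359970092773), (61.96891403198242, 15.457228660583496), 80.4984359741211) [435.24161808  -5.05938339 126.56597184]
red [220.         219.89705882] 136 ((455.3070068359375, 235.16233825683594), 18.638492584228516) [454.72976436 236.37534687  94.8492623 ]
red [281.59060403 224.87248322] 149 ((445.90679931640625, 63.231231689453125), 19.091020584106445) [445.29035241  64.43016311 100.72520171]
yel [nan nan nan]
scene carrier ((435.45849609375, -4.80267333984375), (201.06536865234375, 61.334861755371094), 83.08975982666016) 19.79514847096266 105
bar 104 ((434.804443359375, -5.745269775390625), (62.61637878417969, 17.989824295043945), 81.194091796875) [430.70959706  -7.55122799 122.64777237]
red [232.35344828 171.19827586] 116 ((452.68560791015625, 233.0407257080078), 20.61191749572754) [453.47397308 231.18214132  92.4053747 ]
red [274.70967742 195.62096774] 124 ((443.5768737792969, 61.269954681396484), 20.458465576171875) [442.58582365  62.09175509  98.02409287]
yel [398.99869103 155.74727837  91.85823709]
  return _methods._mean(a, axis=axis, dtype=dtype,
  ret = um.true_divide(
```

View pics/crop0.png

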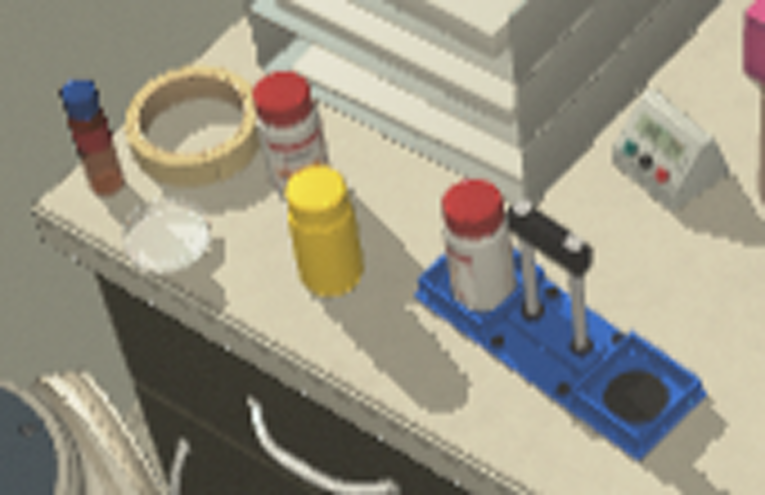

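Crop check: the loose white jar with the red cap, drawn at about (288,130) in the crop, is the match, and the yellow one at (325,230) is the decoy. Next I go above the jar with the fingers closing along world y, which keeps the gripper clear of the trays.

{"name": "jog_arm", "arguments": {
  "commands": [
    [1,[0,0,0],[0,0,-0.142]],
    [1,[0,0,0],[0,0,-0.142]],
    [1,[0,0,0],[0,0,-0.142]],
    [1,[-0.15,-0.2,0],[0,0,0]],
    [1,[-0.2,-0.3,0],[0,0,0]],
    [1,[-0.2,-0.3,0],[0,0,0]],
    [1,[-0.2,-0.3,0],[0,0,0]],
    [1,[-0.2,-0.3,0],[0,0,0]],
    [1,[-0.2,-0.3,0],[0,0,0]],
    [1,[-0.2,-0.3,0],[0,0,0]]
  ]
}}

```text
t: 1.1
ee_pos: [340.7, 388.8, 222.5]
orientation: [0.0, -3.141, 0.001]
ft_force: [0.2, 1.0, 0.1]
width: 88.0
grasp_force: 0.0
```

{"name": "jog_arm", "arguments": {
  "commands": [
    [1,[-0.2,-0.3,0],[0,0,0]],
    [1,[-0.2,-0.3,0],[0,0,0]],
    [1,[-0.2,-0.3,0],[0,0,0]],
    [1,[-0.2,-0.3,0],[0,0,0]],
    [1,[-0.2,-0.3,0],[0,0,0]],
    [1,[-0.14,-0.36,0],[0,0,0]],
    [1,[0,0,0],[0,0,0]],
    [1,[0,0,0],[0,0,0]],
    [1,[0,0,0],[0,0,0]]
  ]
}}

```text
t: 2.0
ee_pos: [453.9, 204.8, 222.5]
orientation: [0.0, -3.141, -0.0]
ft_force: [0.3, 0.3, -0.2]
width: 87.7
grasp_force: 0.0
```

{"name": "jog_arm", "arguments": {
  "commands": [
    [1,[0,0.15,0],[0,0,0]],
    [1,[0,0.14,0],[0,0,0]],
    [1,[0,0,0.2],[0,0,0]],
    [1,[0,0,0.25],[0,0,0]],
    [1,[0,0,0.25],[0,0,0]],
    [1,[0,0,0.1],[0,0,0]],
    [1,[0,0,0],[0,0,0]]
  ]
}}

```text
t: 2.7
ee_pos: [453.2, 234.1, 141.5]
orientation: [0.002, -3.139, 0.002]
ft_force: [0.5, 0.2, -0.2]
width: 87.7
grasp_force: 0.0
```

```bash
python3 - <<'E'
from h import *
o=get_obs(); print(o["ee_pos"],o["ft_force"])
d=get_image("scene"); im=d["image"][90:240,150:350]; cv2.imwrite("pics/s1.png",cv2.resize(im,None,fx=4,fy=4,interpolation=cv2.INTER_CUBIC))
E
```

```text
[453.18827756 234.07198432 141.46489645] [ 0.49531256  0.21667971 -0.16847523]
```

View pics/s1.png

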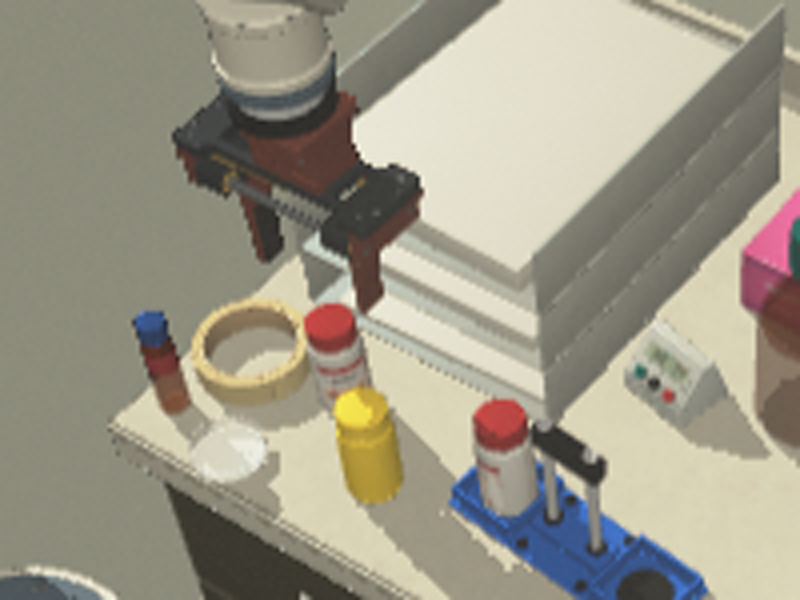

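The open fingers straddle the red-capped jar, seen at (335,350) in the crop, with the trays clear to the right. I descend and grip.

{"name": "jog_arm", "arguments": {
  "commands": [
    [1,[0,0,0.2],[0,0,0]],
    [1,[0,0,0.2],[0,0,0]],
    [1,[0,0,0.2],[0,0,0]],
    [1,[0,0,0.2],[0,0,0]],
    [1,[0,0,0.14],[0,0,0]],
    [1,[0,0,0],[0,0,0]],
    [1,[0,0,0],[0,0,0]]
  ]
}}

```text
t: 3.45
ee_pos: [454.8, 233.6, 49.3]
orientation: [0.0, 3.141, 0.001]
ft_force: [0.8, 0.1, 0.3]
width: 88.1
grasp_force: 0.0
```

{"name": "jog_arm", "arguments": {
  "commands": [
    [0.4,[0,0,0],[0,0,0]],
    [0.2,[0,0,0],[0,0,0]],
    [0.1,[0,0,0],[0,0,0]],
    [0,[0,0,0],[0,0,0]],
    [-1,[0,0,0],[0,0,0]],
    [-1,[0,0,0],[0,0,0]],
    [-1,[0,0,0],[0,0,0]],
    [-1,[0,0,0],[0,0,0]],
    [-1,[0,0,0],[0,0,0]]
  ]
}}

```text
t: 4.35
ee_pos: [454.4, 233.3, 48.8]
orientation: [0.0, 3.141, 0.0]
ft_force: [0.9, 0.6, 1.7]
width: 43.5
grasp_force: 29.6
```

{"name": "jog_arm", "arguments": {
  "commands": [
    [-1,[0,0,-0.05],[0,0,0]],
    [-1,[0,0,-0.15],[0,0,0]],
    [-1,[0,0,-0.2],[0,0,0]],
    [-1,[0,0,-0.2],[0,0,0]],
    [-1,[0,0,-0.2],[0,0,0]],
    [-1,[0,0,-0.2],[0,0,0]],
    [-1,[0,0,-0.2],[0,0,0]],
    [-1,[0,0,-0.2],[0,0,0]],
    [-1,[0,0,-0.15],[0,0,0]],
    [-1,[0,0,0],[0,0,0]]
  ]
}}

```text
t: 5.35
ee_pos: [455.0, 233.5, 205.5]
orientation: [0.0, 3.139, 0.002]
ft_force: [0.8, 0.4, -1.8]
width: 43.4
grasp_force: 29.6
```

{"name": "jog_arm", "arguments": {
  "commands": [
    [-1,[0.01,-0.08,0],[0,0,0]],
    [-1,[0.02,-0.15,0],[0,0,0]],
    [-1,[0.02,-0.2,0],[0,0,0]],
    [-1,[0.02,-0.2,0],[0,0,0]],
    [-1,[0.02,-0.2,0],[0,0,0]],
    [-1,[0.02,-0.2,0],[0,0,0]],
    [-1,[0.02,-0.2,0],[0,0,0]],
    [-1,[0.02,-0.2,0],[0,0,0]],
    [-1,[0.02,-0.2,0],[0,0,0]],
    [-1,[0.02,-0.2,0],[0,0,0]]
  ]
}}

```text
t: 6.35
ee_pos: [433.6, 48.4, 202.6]
orientation: [-0.001, -3.139, 0.001]
ft_force: [0.6, -0.3, -1.1]
width: 42.9
grasp_force: 29.6
```

{"name": "jog_arm", "arguments": {
  "commands": [
    [-1,[0.02,-0.2,0],[0,0,0]],
    [-1,[0.02,-0.2,0],[0,0,0]],
    [-1,[0.02,-0.2,0],[0,0,0]],
    [-1,[0.02,-0.2,0],[0,0,0]],
    [-1,[0.015,-0.2,0],[0,0,0]],
    [-1,[0,-0.15,0],[0,0,0]],
    [-1,[0,-0.1,0],[0,0,0]],
    [-1,[0,0,0],[0,0,0.08]],
    [-1,[0,0,0],[0,0,0.15]],
    [-1,[0,0,0],[0,0,0.15]]
  ]
}}

```text
t: 7.35
ee_pos: [424.7, -75.1, 203.0]
orientation: [-0.475, -3.104, -0.0]
ft_force: [0.4, -0.5, -1.5]
width: 42.7
grasp_force: 29.6
```

{"name": "jog_arm", "arguments": {
  "commands": [
    [-1,[0,0,0],[0,0,0.15]],
    [-1,[0,0,0],[0,0,0.15]],
    [-1,[0,0,0],[0,0,0.15]],
    [-1,[0,0,0],[0,0,0.15]],
    [-1,[0,0,0],[0,0,0.15]],
    [-1,[0,0,0],[0,0,0.15]],
    [-1,[0,0,0],[0,0,0.15]],
    [-1,[0,0,0],[0,0,0.15]],
    [-1,[0,0,0],[0,0,0.15]],
    [-1,[0,0,0],[0,0,0.15]]
  ]
}}

```text
t: 8.35
ee_pos: [424.7, -74.9, 203.0]
orientation: [-2.119, -2.317, 0.001]
ft_force: [-1.1, -0.8, -1.1]
width: 43.3
grasp_force: 29.6
```

{"name": "jog_arm", "arguments": {
  "commands": [
    [-1,[0,0,0],[0,0,0.15]],
    [-1,[0,0,0],[0,0,0.14]],
    [-1,[0,0,0],[0,0,0]],
    [-1,[0,0,0],[0,0,0]],
    [-1,[0,0,0],[0,0,0]]
  ]
}}

```text
t: 8.85
ee_pos: [425.4, -74.8, 203.4]
orientation: [-2.362, -2.07, 0.001]
ft_force: [0.6, 0.8, -2.6]
width: 43.0
grasp_force: 29.6
```

```bash
python3 - <<'E'
from h import *
o=get_obs(); print(o["ee_pos"],R.from_rotvec(o["orientation"]).as_matrix().round(3).tolist())
w,im=measure("scene"); m=carrier(w,im)&(w[...,2]>12)&(w[...,2]<32); print(cv2.minAreaRect(w[m][:,:2].astype(np.float32)),m.sum())
hsv=cv2.cvtColor(im,cv2.COLOR_BGR2HSV)
red=((hsv[...,0]<8)|(hsv[...,0]>172))&(hsv[...,1]>130)&(w[...,2]>80)&(w[...,2]<350)&(w[...,0]>250)&(w[...,0]<500)
k,l,s,c=cv2.connectedComponentsWithStats(red.astype(np.uint8))
for i in range(1,k):
    if s[i,4]>10: print(c[i],s[i,4],np.median(w[l==i],0))
im=im[110:260,220:420]; cv2.imwrite("pics/s2.png",cv2.resize(im,None,fx=4,fy=4,interpolation=cv2.INTER_CUBIC))
E
```

```text
[425.35420071 -74.82095796 203.44209875] [[0.131, 0.991, -0.001], [0.991, -0.131, 0.0], [0.0, -0.001, -1.0]]
((435.5325927734375, -4.724334716796875), (203.1456298828125, 62.45083236694336), 83.14611053466797) 153
[311.7  188.75] 80 [417.57321451 -89.62284535 246.13862612]
[274.78225806 195.58064516] 124 [441.43732062  60.53784387  97.4528093 ]
```

View pics/s2.png

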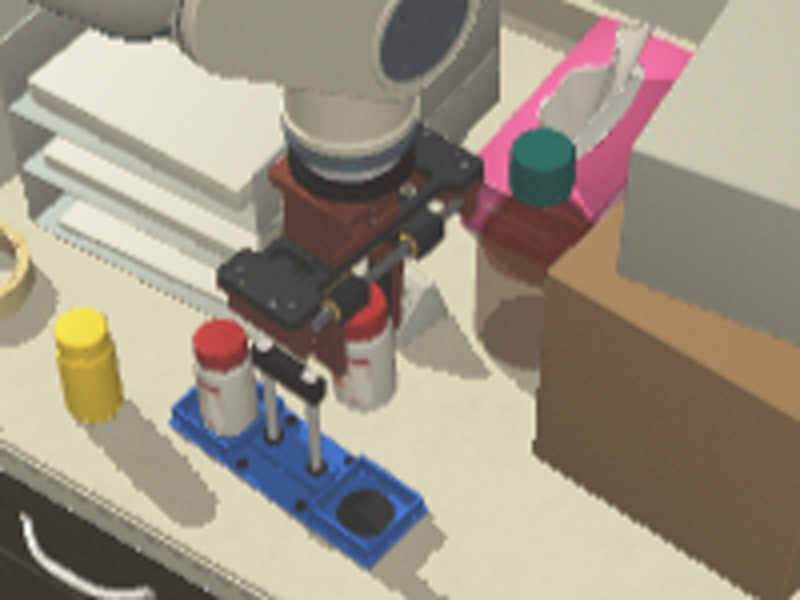

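The jar hangs over the empty pocket, whose dark disc is at (365,510) in the crop, and the tool is aligned with the carrier. I lower it.

{"name": "jog_arm", "arguments": {
  "commands": [
    [-1,[0,0.01,0.1],[0,0,0]],
    [-1,[0,0,0.2],[0,0,0]],
    [-1,[0,0,0.2],[0,0,0]],
    [-1,[0,0,0.2],[0,0,0]],
    [-1,[0,0,0.2],[0,0,0]],
    [-1,[0,0,0.15],[0,0,0]],
    [-1,[0,0,0.1],[0,0,0]],
    [-1,[0,0,0.08],[0,0,0]],
    [-1,[0,0,0],[0,0,0]],
    [-1,[0,0,0],[0,0,0]]
  ]
}}

```text
t: 9.9
ee_pos: [426.9, -74.9, 80.8]
orientation: [2.365, 2.068, 0.0]
ft_force: [1.4, 0.2, -1.5]
width: 43.2
grasp_force: 29.6
```

```bash
python3 - <<'E'
from h import *
o=get_obs(); print(o["ee_pos"],o["ft_force"])
d=get_image("scene"); a=cv2.resize(d["image"][140:260,250:350],None,fx=4,fy=4,interpolation=cv2.INTER_CUBIC)
d=get_image("top"); b=cv2.resize(d["image"][175:275,265:365],None,fx=4,fy=4,interpolation=cv2.INTER_CUBIC)
b=cv2.copyMakeBorder(b,0,80,0,0,cv2.BORDER_CONSTANT); cv2.imwrite("pics/s3.png",np.hstack([a,b]))
E
```

```text
[426.89725361 -74.9202237   80.84896585] [ 1.42014659  0.2413894  -1.51425955]
```

View pics/s3.png

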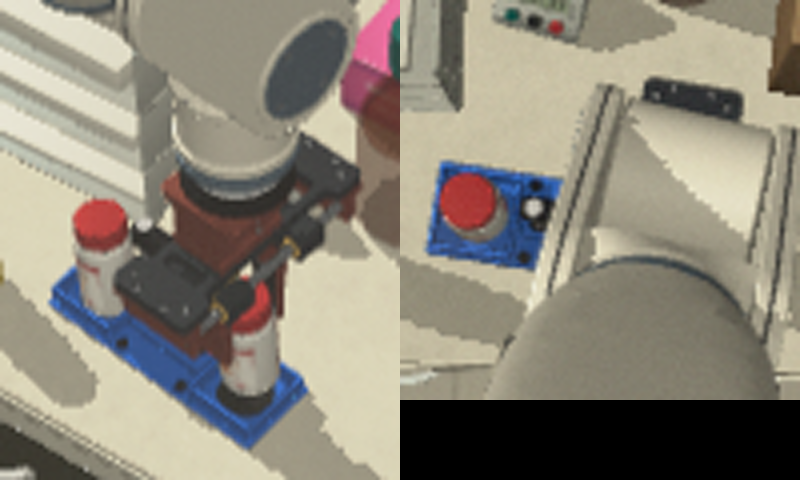

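The jar's base is just above the pocket, at (245,395) in the left crop, and centred on it. I lower it gently and watch the force.

{"name": "jog_arm", "arguments": {
  "commands": [
    [-1,[0,0,0.06],[0,0,0]],
    [-1,[0,0,0.06],[0,0,0]],
    [-1,[0,0,0.05],[0,0,0]],
    [-1,[0,0,0.04],[0,0,0]],
    [-1,[0,0,0.03],[0,0,0]],
    [-1,[0,0,0],[0,0,0]],
    [-1,[0,0,0],[0,0,0]]
  ]
}}

```text
t: 10.7
ee_pos: [426.7, -74.9, 56.6]
orientation: [-2.365, -2.068, 0.0]
ft_force: [-0.1, 0.3, -0.8]
width: 43.3
grasp_force: 29.6
```

{"name": "jog_arm", "arguments": {
  "commands": [
    [-1,[0,0,0.01],[0,0,0]],
    [-1,[0,0,0.01],[0,0,0]],
    [-1,[0,0,0],[0,0,0]],
    [-1,[0,0,0],[0,0,0]]
  ]
}}

```text
t: 11.1
ee_pos: [426.8, -74.9, 54.8]
orientation: [2.365, 2.068, 0.0]
ft_force: [0.3, 0.1, -1.0]
width: 43.0
grasp_force: 29.6
```

{"name": "jog_arm", "arguments": {
  "commands": [
    [-1,[0,0,0.01],[0,0,0]],
    [-1,[0,0,0],[0,0,0]],
    [-1,[0,0,0],[0,0,0]]
  ]
}}

```text
t: 11.4
ee_pos: [427.3, -75.0, 54.4]
orientation: [2.364, 2.067, 0.001]
ft_force: [-0.8, 0.2, 10.0]
width: 43.2
grasp_force: 29.8
```

{"name": "jog_arm", "arguments": {
  "commands": [
    [0.05,[0,0,0],[0,0,0]],
    [0.15,[0,0,0],[0,0,0]],
    [0.4,[0,0,0],[0,0,0]],
    [1,[0,0,0],[0,0,0]],
    [1,[0,0,0],[0,0,0]],
    [1,[0,0,0],[0,0,0]],
    [1,[0,0,0],[0,0,0]]
  ]
}}

```text
t: 12.1
ee_pos: [426.6, -74.9, 53.6]
orientation: [-2.365, -2.068, 0.0]
ft_force: [-0.0, -0.1, 0.3]
width: 85.9
grasp_force: 0.0
```

{"name": "jog_arm", "arguments": {
  "commands": [
    [1,[0,0,-0.1],[0,0,0]],
    [1,[0,0,-0.2],[0,0,0]],
    [1,[0,0,-0.2],[0,0,0]],
    [1,[0,0,-0.2],[0,0,0]],
    [1,[0,0,-0.2],[0,0,0]],
    [1,[0,0,-0.2],[0,0,0]],
    [1,[0,0,-0.2],[0,0,0]],
    [1,[0,0,-0.1],[0,0,0]],
    [1,[0,0,0],[0,0,0]],
    [1,[0,0,0],[0,0,0]]
  ]
}}

```text
t: 13.1
ee_pos: [426.4, -74.8, 193.5]
orientation: [-2.365, -2.068, 0.0]
ft_force: [-0.3, -0.9, 0.6]
width: 88.0
grasp_force: 0.0
```

```bash
python3 - <<'E'
from h import *
o=get_obs(); print(o["ee_pos"],R.from_rotvec(o["orientation"]).as_matrix().round(3).tolist())
w,im=measure("scene"); m=carrier(w,im)&(w[...,2]>12)&(w[...,2]<32); print(cv2.minAreaRect(w[m][:,:2].astype(np.float32)),m.sum())
hsv=cv2.cvtColor(im,cv2.COLOR_BGR2HSV)
blk=(hsv[...,2]<70)&(w[...,2]>105)&(w[...,2]<140)&(np.hypot(w[...,0]-435.5,w[...,1]+5)<60); print("bar",blk.sum(),cv2.minAreaRect(w[blk][:,:2].astype(np.float32)))
red=((hsv[...,0]<8)|(hsv[...,0]>172))&(hsv[...,1]>130)&(w[...,2]>80)&(w[...,2]<130)&(w[...,0]>250)&(w[...,0]<500)
k,l,s,c=cv2.connectedComponentsWithStats(red.astype(np.uint8))
for i in range(1,k):
    if s[i,4]>10: print(c[i],s[i,4],np.median(w[l==i],0),w[l==i].max(0))
cv2.imwrite("pics/s4.png",cv2.resize(im[130:270,220:360],None,fx=4,fy=4,interpolation=cv2.INTER_CUBIC))
E
```

```text
[426.39172339 -74.84815946 193.45277299] [[0.133, 0.991, -0.0], [0.991, -0.133, 0.0], [-0.0, -0.0, -1.0]]
((435.7633056640625, -5.001075744628906), (202.9272918701172, 62.66303634643555), 83.02519989013672) 129
bar 53 ((433.9588623046875, 4.256050109863281), (35.600852966308594, 12.166321754455566), 83.433349609375)
[274.84552846 195.50406504] 123 [441.87184973  60.30809397  97.93764248] [462.06613973  81.11723269 103.71396348]
[311.1294964  220.16546763] 139 [425.74643912 -79.12841001  98.24085311] [447.14164826 -59.55187623 103.66021532]
```

View pics/s4.png

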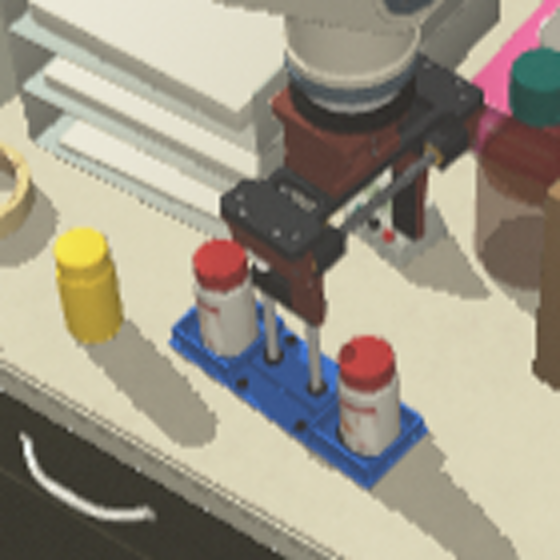

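Both jars stand upright in their pockets, at (225,300) and (368,395) in the crop, and the carrier has not moved. I move over the bar and go down.

{"name": "jog_arm", "arguments": {
  "commands": [
    [1,[0.15,0,0],[0,0,0]],
    [1,[0.2,0,0],[0,0,0]],
    [1,[0.2,0,0],[0,0,0]],
    [1,[0.156,0,0],[0,0,0]],
    [1,[0,0,0.15],[0,0,0]],
    [1,[0,0,0.2],[0,0,0]],
    [1,[0,0,0.2],[0,0,0]],
    [1,[0,0,0.2],[0,0,0]],
    [1,[0,0,0.15],[0,0,0]],
    [1,[0,0,0.075],[0,0,0]]
  ]
}}

```text
t: 14.15
ee_pos: [434.5, -4.9, 94.0]
orientation: [-2.363, -2.066, 0.005]
ft_force: [-1.3, -0.7, 0.3]
width: 88.1
grasp_force: 0.0
```

{"name": "jog_arm", "arguments": {
  "commands": [
    [0.6,[0,0,0],[0,0,0]],
    [0.2,[0,0,0],[0,0,0]],
    [-0.2,[0,0,0],[0,0,0]],
    [-0.4,[0,0,0],[0,0,0]],
    [-0.5,[0,0,0],[0,0,0]],
    [-0.58,[0,0,0],[0,0,0]],
    [-0.6,[0,0,0],[0,0,0]]
  ]
}}

```text
t: 14.85
ee_pos: [436.2, -4.9, 96.4]
orientation: [2.365, 2.068, 0.0]
ft_force: [-1.2, -0.1, -0.1]
width: 35.3
grasp_force: 0.0
```

{"name": "jog_arm", "arguments": {
  "commands": [
    [-0.65,[0,0,0],[0,0,0]],
    [-1,[0,0,0],[0,0,0]],
    [-1,[0,0,0],[0,0,0]],
    [-1,[0,0,0],[0,0,0]],
    [-1,[0,0,0],[0,0,0]],
    [-1,[0,0,0],[0,0,0]],
    [-1,[0,0,0],[0,0,0]]
  ]
}}

```text
t: 15.55
ee_pos: [436.2, -4.9, 96.1]
orientation: [2.365, 2.068, 0.0]
ft_force: [1.2, -0.7, -2.2]
width: 15.6
grasp_force: 30.0
```

{"name": "jog_arm", "arguments": {
  "commands": [
    [-1,[0,0,-0.02],[0,0,0]],
    [-1,[0,0,-0.03],[0,0,0]],
    [-1,[0,0,-0.05],[0,0,0]],
    [-1,[0,0,-0.05],[0,0,0]],
    [-1,[0,0,-0.05],[0,0,0]],
    [-1,[0,0,0],[0,0,0]],
    [-1,[0,0,0],[0,0,0]]
  ]
}}

```text
t: 16.25
ee_pos: [436.2, -4.9, 116.4]
orientation: [2.365, 2.068, 0.001]
ft_force: [-0.2, -0.4, -6.4]
width: 16.0
grasp_force: 30.0
```

```bash
cat > lv.py <<'E'
from h import *
o=get_obs(); print(o["ee_pos"],o["ft_force"],o["moment"],o["width"])
w,im=measure("scene"); hsv=cv2.cvtColor(im,cv2.COLOR_BGR2HSV)
m=carrier(w,im)&(w[...,2]>0); m&=w[...,2]>np.nanpercentile(w[m][:,2],50)-12; p=w[m]
A=np.c_[p[:,:2]-[435.6,-5],np.ones(len(p))]; print("plane",np.linalg.lstsq(A,p[:,2],rcond=None)[0])
red=((hsv[...,0]<8)|(hsv[...,0]>172))&(hsv[...,1]>130)&(w[...,2]>80)&(w[...,2]<250)&(w[...,0]>250)&(w[...,0]<500)
k,l,s,c=cv2.connectedComponentsWithStats(red.astype(np.uint8))
for i in range(1,k):
    if s[i,4]>10: print(c[i],s[i,4],np.median(w[l==i],0),np.percentile(w[l==i][:,2],97))
cv2.imwrite("pics/lv%d.png"%(o["t"]*100),cv2.resize(im[110:250,220:360],None,fx=4,fy=4,interpolation=cv2.INTER_CUBIC)); print(o["t"])
E
python3 lv.py
```

```text
[436.20610216  -4.90790171 116.41611593] [-0.16808908 -0.41260286 -6.38999876] [-0.10865018  0.04377025 -0.03931578] 16.039011150390404
plane [ 1.26220551e-02 -1.85717449e-02  3.14677721e+01]
[311.         216.03496503] 143 [425.35523161 -79.14054103 117.97654251] 121.91349395255598
16.25
```

{"name": "jog_arm", "arguments": {
  "commands": [
    [-1,[0,0,-0.05],[0,0,0]],
    [-1,[0,0,-0.1],[0,0,0]],
    [-1,[0,0,-0.1],[0,0,0]],
    [-1,[0,0,-0.1],[0,0,0]],
    [-1,[0,0,-0.1],[0,0,0]],
    [-1,[0,0,-0.1],[0,0,0]],
    [-1,[0,0,-0.1],[0,0,0]],
    [-1,[0,0,-0.1],[0,0,0]],
    [-1,[0,0,-0.05],[0,0,0]],
    [-1,[0,0,0],[0,0,0]]
  ]
}}

```text
t: 17.3
ee_pos: [436.6, -4.9, 197.0]
orientation: [2.364, 2.067, 0.002]
ft_force: [0.2, -0.1, -6.6]
width: 15.9
grasp_force: 30.0
```

{"name": "jog_arm", "arguments": {
  "commands": [
    [-1,[0,0,0],[0,0,0]],
    [-1,[0,0,0],[0,0,0]],
    [-1,[0,0,0],[0,0,0]],
    [-1,[0,0,0],[0,0,0]],
    [-1,[0,0,0],[0,0,0]],
    [-1,[0,0,0],[0,0,0]],
    [-1,[0,0,0],[0,0,0]],
    [-1,[0,0,0],[0,0,0]]
  ]
}}

```text
t: 18.1
ee_pos: [436.1, -4.9, 196.2]
orientation: [2.365, 2.068, 0.0]
ft_force: [1.4, 0.2, -5.5]
width: 15.8
grasp_force: 30.0
```

```bash
python3 lv.py; cp pics/lv1[78]*.png pics/fin.png; ls pics
```

```text
[436.10613127  -4.92052921 196.18742433] [ 1.40616385  0.16060569 -5.47893716] [-0.03921792  0.11042451  0.0462795 ] 15.807248472308313
plane [-1.30302891e-02 -1.67024049e-02  1.11345489e+02]
[310.2327044  197.80503145] 159 [424.07467466 -79.59943333 197.92596839] 202.45199167803506
18.1
crop0.png
fin.png
lv1625.png
lv1810.png
s1.png
s2.png
s3.png
s4.png
scene0.png
top0.png
```

View pics/fin.png

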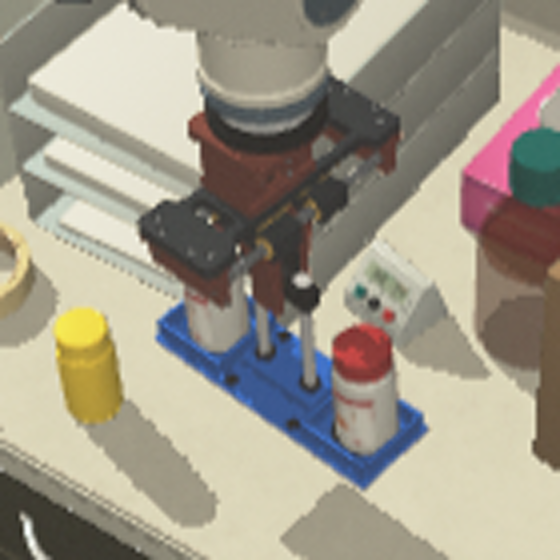

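The carrier hangs level, about 100 mm up. The loaded jar is upright at (365,390), and the first jar is standing at (215,315), partly hidden by the gripper. I hand the job in.

```bash
python3 -c "
from workcell import close_job
print(close_job())"
```

```text
the job is handed in; nothing more can be done
None
```

The red-capped jar is in the empty pocket, and the carrier is held level and steady about 10 cm above the worktop with both jars standing; I handed the job in at about 18 s, and no verdict came back.

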